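# Release the eccentric stop and seat the board in the tester

## Task

Seat the circuit board in the board tester's edge connector. First push the lever round until the cam's low point faces the follower ear of the slide (the lever then points straight ahead, at the index mark), and only then push the slide forward by its upright plate until it is fully home. Leave the cam at its low point, do not touch or lift the board, and do not disturb the paste pot, heat sink and vial standing round the tester.

Things in the scene. Friction and masses are not known exactly. Their poses are not given: they have to be found in the camera images.
- tester: fixed board tester: aluminium base plate, top 12 mm above the bench. Origin on the bench; x = direction in which the slide is pushed, y left, z up; plate x -107..107, y -87..62 mm. Left half (centre line y = 20): slide with the board, black edge connector 45 mm tall at x = 45..81. Right half: the cam, and a small dark raised index mark at x = 82..98, y = -48
- cam (a joint): angle (rad) of the steel eccentric disc, radius 28 mm, centre 13 mm off the pivot on the lever's side. 0 = low point to the slide's ear, lever straight ahead (tester +x) at the index mark; positive = lever turned clockwise from above (1.57: to tester -y). Starts at 1.1 to 2.4; stops at -0.6 and 2.5, so it can overshoot 0. Stays where left; about 4 N at the lever's end turns it
- cam_axis (a point): point on the cam's upright pivot axis, 42 mm above the bench; tester frame x = 5, y = -48 mm. Lever: steel bar 10 mm wide from here outwards, 31 to 51 mm above the bench, with an upright black round end grip 18 mm thick, 31 to 61 mm above the bench. Hub radius 12 mm, top 56 mm above the bench. Disc and ear below reach at most 31 mm
- lever_end (a point): centre of the lever's round end grip, 68 mm out from the pivot axis, 42 mm above the bench
- slide (a joint): travel (m) of the follower slide along the tester's +x: 0 at the start, 0.040 = fully home against its stop, the board's front edge in the connector. Friction about 2.5 N, no spring. If the cam is not low, its disc stops the slide's ear short of home.
- push_face (a point): centre of the rear face (towards the robot, normal along the tester's -x) of the slide's upright aluminium push plate, 50 mm above the bench. The plate is 60 mm wide, 12 mm thick and reaches 72 mm above the bench; the face is free to be pushed from 20 mm above the bench up. Moves with the slide.
- nest (a point): centre of the board's nest on the slide, 22 mm above the bench; x, y, z axes as the tester's. Moves with the slide.
- board: green circuit board 46 x 64 mm, 15 mm high with its parts, lying loose in the slide's nest (1 mm play), its long side along the slide's travel; origin at the centre of its underside. It rides along with the slide.
- paste_tube: bystander: white paste pot with a green lid, diameter 47 mm, 39 mm high, standing beyond the connector; origin at its underside's centre
- heat_sink: bystander: finned aluminium heat sink 40 x 40 x 23 mm, right of the tester towards the robot; origin at its underside's centre
- vial: bystander: small vial with black cap, diameter 21, 42 mm high, standing by the far right corner of the tester; origin at its underside's centre

How it is judged (in metres and radians):
On the way, in this order (a step that is already met when the one before it is completed fails the run):
1. the cam is turned to its low point while the slide is still back (value of joint cam between -0.35 and 0.35 rad and value of joint slide below 0.012 m), for 0.2 s.
2. the slide is pushed fully home (value of joint slide above 0.0375 m), for 0.2 s.
At the end, for the whole second after the job is handed in: The slide is within 2.5 mm of its home stop, the cam within 0.35 rad of its low point, and the board lies flat and at rest in the slide's nest (within 6 mm of its centre, tilted less than 0.1 rad) (value of joint slide above 0.0375 m and value of joint cam between -0.35 and 0.35 rad and distance between board and nest below 0.006 m and angle between board's own z axis and vertical below 0.1 rad and linear speed of board below 0.02 m/s); the robot touches nothing.
It fails at once if the slide is pushed forward (more than 12 mm) while the cam is not at its low point (value of joint slide above 0.012 m and (value of joint cam above 0.6 rad or value of joint cam below -0.58 rad)).
It fails at once if the robot touches the board (more than 1 N) (contact force between any of the arm, the fingers and board above 1 N).
It fails at once if the board is lifted out of its nest (more than 10 mm) (z of board in the frame of nest above 0.01 m).
It fails at once if the paste pot, heat sink or vial is moved by more than 20 mm, or the vial is tipped over (distance of any of paste_tube, heat_sink, vial from where it was at the start of the episode above 0.02 m or angle between vial's own z axis and vertical above 0.5 rad).
It also fails if it takes over 43 s, if anything falls off the work surface, if the arm or the gripper's body presses on something with over 40 N, if the wrist force passes 120 N, or if a joint passes its speed limit or range.

## Robot

A 6-joint arm with a two-finger parallel gripper is mounted at the origin on a cart in front of the work surface, level with it; the furniture and walls round the work are solid. World frame = base frame: x ahead of the robot, y to its left, z up, the work surface at z = 0. Lengths are in m, angles in degrees, forces in N, time in s.
With the tool pointing down it reaches from about 0.375 to 0.9 m from the base axis. Payload 3.1 kg.
Tool frame: the origin (TCP) lies at the very end of the fingers, on their centre line; the grasp point (between the pads) lies 19 mm behind it (bot.hold_point_z is the z of the grasp point in the tool frame, in m); z points along the fingers, y is the direction in which the jaws open and shut (so a half turn about z gives the same grasp; the last joint's range is limited). The gripper opens to 87 mm and grips with 3 to 60 N. Pads are 19 mm wide; open, the fingers measure 117 mm over their backs; the gripper's body (75 mm by 190 mm) begins 51 mm behind the grasp point.
Start: joints at [64.2, 30.224, 82.088, -0, 67.689, -10.227], TCP at [0.168, 0.602, 0.223] pointing down, gripper open.
Joint ranges: [-176.69, 176.69], [-43.24, 126.21], [12.49, 139.97], [-82, 262], [0, 151.66], [-163.58, 163.58]. Speed limits (degrees/s): [159.86, 159.86, 180, 180, 180, 180].

## Interface

Orientations are given as a 3x3 rotation matrix whose columns are the frame's x, y, z axes.
In Python, from rig import bot gives the robot as it stands.
- The arm moves only by the tool servo_tool, never from a script. Its argument "increments" is a list of rows, each a list of 3 entries, a list of its own where there are three numbers: the closure, from 0 (fully open) to 1 (shut), then the shift along the tool's x, y, z in mm, then the turn about the tool's z in degrees. In form: [[claw, [x, y, z], turn], ...]. A call has 1 to 5 rows; each row shifts and turns the commanded pose from where the row before left it, along the tool's axes as they then stand; what a row does not reach is not made up. A row lasts 1/8 s, in which the tool goes at most 62.5 mm and 10.7 degrees, less where a joint would pass 70% of its speed; a pose out of reach is approached as far as the arm can. A call with a gripper value outside its range is refused whole. The fingers move at their own pace and stop on an object; the grip force is fixed at half the most. Time passes only in rows, so rows that do not move let the fingers close. It gives the time, the measured TCP pose, the force and the opening at its end, in the units of the state.
- bot.read_state(): the state, without advancing time (a new reading comes with each control period).
- bot.capture(name): name is "scene" or "top" or "wrist"; returns (picture, depth): 480x640x3 uint8, blue, green, red; 480x640 float32, m along the optical axis (not along the pixel's ray), 0 where there is no reading.
- bot.camera_info(name): a dict with "K" (3x3 intrinsics, pixels), "R" (3x3) and "t" (3): a world point X has camera coordinates R X + t; the wrist camera has in their place "mount" (4x4, takes a point from camera to tool coordinates, whose origin is the TCP and whose axes are the flange's). Camera axes: x right, y down, z forward; pixel columns grow to the right and rows downward; lengths in m; the calibration is good to about 2 mm. A picture is of the moment at which its call begins: read the wrist's pose just before it. camera_info takes no time and is no camera call.
- bot.hand_in(): hands the job in, once; it reports no verdict.
Trained networks look in the newest picture that a camera, given by its name, has taken for a name from the list of things; names that differ only in an ending like _2 or _b are one class to them, and where a whole thing is asked for, a point or a joint stands for the part that bears it (a point fixed in the world has none). Each returns a list of dicts, best first, with "p" (0 to 1); they miss things now and then, are a little off and sometimes report something else, mostly with a low value. They report only what shows in the picture. A call takes as long as a camera call.
- bot.find_in(camera, thing): "bbox" ([left, top, right, bottom] in pixels, round what is visible of it).
- bot.trace(camera, thing): "region" (480x640 bool, what is visible of it) and "bbox" ([left, top, right, bottom] in pixels, round what is visible of it).
The state is a dict: "time_s": time; "joint_positions": joint angles; "qvel": joint speeds; "tau": joint torques, N m; "position": TCP position; "tcp_rot": TCP orientation; "force": force on the tool from outside, world axes, zero at the start; "moment": the same for the moment, N m; "opening": opening from 0.0 (shut) to 1.0 (fully open).
Only numpy, scipy, OpenCV 4.12 (cv2) and the standard library are available. Lean on these libraries where they do the work, as an engineer would, in place of code of your own. Each camera call takes 0.05 s, during which the arm holds its last target.

## Working session

There is one attempt and no reset: what is moved stays moved. The work goes in short steps, Python scripts to look and compute and a tool call to move; the robot and the scene stay as the last step left them, time stands still between calls to the robot, and variables do not carry over. Pictures are saved under pics/ and viewed, and the job is handed in when it is done.

Besides the shell and the picture viewer there is one more tool, called after "Emit:" by a JSON object that holds its "op" and its "data", one argument or row to a line. servo_tool: Moves the arm, as the interface text tells. Its arguments: {"type":"object","properties":{"increments":{"type":"array","items":{"type":"array"}}},"required":["increments"]}

```bash
mkdir -p pics; ls
python3 - <<'E'
from rig import bot
import cv2
s=bot.read_state();print(s)
for n in("scene","top","wrist"):
    im,d=bot.capture(n);cv2.imwrite(f"pics/{n}0.png",im)
    import numpy as np;np.save(f"d_{n}.npy",d)
    print(n,bot.camera_info(n))
    for t in("tester","cam","lever_end","push_face","slide","board","paste_tube","heat_sink","vial"):
        r=bot.find_in(n,t);print(t,[(x["p"],x["bbox"]) for x in r[:2]])
E
```

```text
pics
{'time_s': 0.0, 'joint_positions': array([ 6.42015244e+01,  3.02778487e+01,  8.21576073e+01, -3.38576630e-03,
        6.76898540e+01, -1.02275716e+01]), 'qvel': array([-0.03451689,  0.0547213 , -0.05468008,  0.0336809 ,  0.03133491,
       -0.04399662]), 'tau': array([ 9.95518967e-04, -4.40037167e+01, -1.76589149e+01,  6.33549783e-02,
        5.83472766e-02, -1.29342466e-04]), 'position': array([0.16742817, 0.60137791, 0.22157685]), 'tcp_rot': array([[-9.63304892e-01,  2.68408029e-01, -9.02608233e-04],
       [ 2.68409338e-01,  9.63302889e-01, -1.99287817e-03],
       [ 3.34580617e-04, -2.16201777e-03, -9.99997607e-01]]), 'force': array([ 0.24202189,  0.82784285, -0.6365701 ]), 'moment': array([-0.0018014 ,  0.01902317, -0.00792303]), 'opening': 1.0012615574187247}
scene {'K': array([[606.80098862,   0.        , 328.99941029],
       [  0.        , 606.80098862, 245.62916216],
       [  0.        ,   0.        ,   1.        ]]), 'R': array([[ 0.76506176, -0.6436394 ,  0.0202194 ],
       [-0.46642796, -0.57552127, -0.67172928],
       [ 0.44398813,  0.50448349, -0.74052073]]), '
[... 1206 characters left out ...]
291.8, 181.2, 318.2, 206.6])]
heat_sink [(0.72, [351.1, 301.5, 382.5, 327.0])]
vial []
wrist {'K': array([[370.20990981,   0.        , 320.51444367],
       [  0.        , 370.20990981, 239.57443202],
       [  0.        ,   0.        ,   1.        ]]), 'mount': array([[-5.23688217e-04, -9.69006236e-01, -2.47035707e-01,
         6.66637310e-02],
       [ 9.99999808e-01, -5.89562685e-04,  1.92691989e-04,
        -3.94573624e-04],
       [-3.32362774e-04, -2.47035559e-01,  9.69006358e-01,
        -1.62268959e-01],
       [ 0.00000000e+00,  0.00000000e+00,  0.00000000e+00,
         1.00000000e+00]])}
tester []
cam []
lever_end []
push_face []
slide []
board []
paste_tube []
heat_sink []
vial []
```

Run:
```python
import cv2
a=cv2.imread("pics/scene0.png")[190:400,220:470];cv2.imwrite("pics/sc.png",cv2.resize(a,None,fx=2.8,fy=2.8,interpolation=2))
a=cv2.imread("pics/top0.png")[170:340,250:410];cv2.imwrite("pics/tc.png",cv2.resize(a,None,fx=3.5,fy=3.5,interpolation=2))
```

```text
(no output)
```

View pics/sc.png

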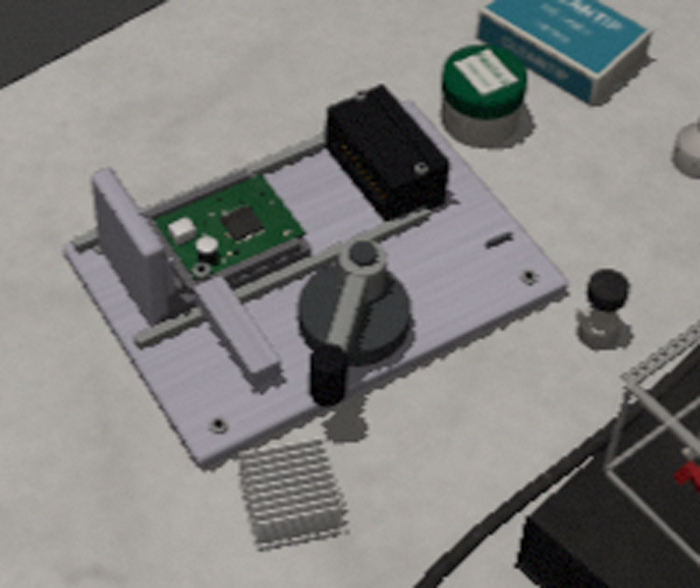

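View pics/tc.png

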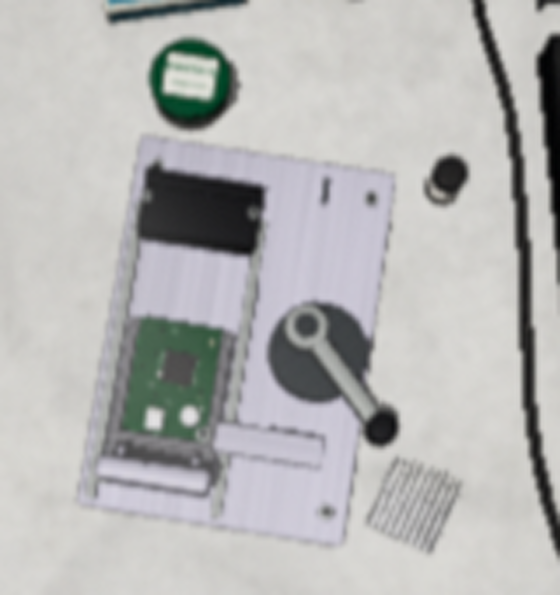

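View pics/scene0.png

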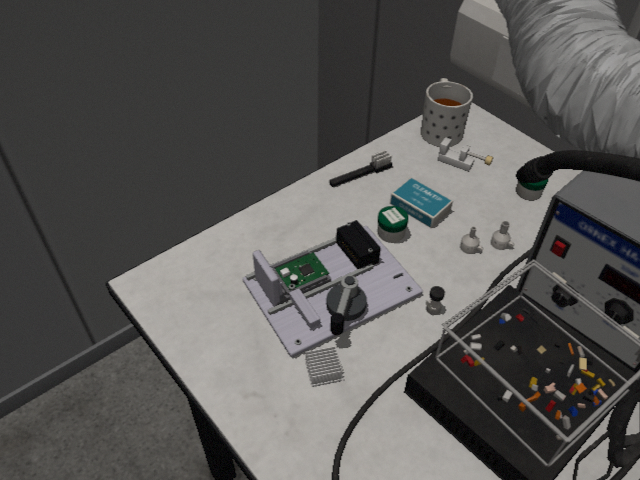

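```bash
cat > h.py <<'E'
import numpy as np
from rig import bot
from scipy.optimize import least_squares
def proj(n,X):
    c=bot.camera_info(n);p=(c["R"]@np.atleast_2d(X).T).T+c["t"];q=(c["K"]@p.T).T;return q[:,:2]/q[:,2:]
def back(n,uv,z):
    c=bot.camera_info(n);r=c["R"].T@np.linalg.inv(c["K"])@np.array([uv[0],uv[1],1.]);o=-c["R"].T@c["t"]
    return o+r*(z-o[2])/r[2]
def W(p,X):
    X=np.atleast_2d(X).astype(float);c,s=np.cos(p[2]),np.sin(p[2])
    return np.c_[p[0]+c*X[:,0]-s*X[:,1],p[1]+s*X[:,0]+c*X[:,1],X[:,2]]
E
python3 - <<'E'
from h import *
T=[((143,135),(107,62,12)),((395,172),(107,-87,12)),((345,545),(-107,-87,12)),((78,505),(-107,62,12)),((306,325),(5,-48,56)),((326,190),(90,-48,14))]
S=[((65,250),(-107,62,12)),((203,463),(-107,-87,12)),((567,287),(107,-87,12)),((412,100),(107,62,12)),((362,252),(5,-48,56)),((498,241),(90,-48,14))]
t=np.array([a for a,_ in T])/3.5+[250,170]-.36;s=np.array([a for a,_ in S])/2.8+[220,190]-.32
tx=np.array([b for _,b in T])/1e3;sx=np.array([b for _,b in S])/1e3
f=lambda p,w:np.r_[w[0]*(proj("top",W(p,tx))-t).ravel(),w[1]*(proj("scene",W(p,sx))-s).ravel()]
for w in((1,1),(1,0),(0,1)):
    r=least_squares(f,[.6,.2,0],args=(w,));print(r.x,np.degrees(r.x[2]),np.round(r.fun,1))
    if w==(1,1):p=r.x;np.save("pose.npy",p)
for n,uv,z in(("top",np.array((381,424))/3.5+[250,170]-.36,.061),("scene",np.array((330,354))/2.8+[220,190]-.32,.061)):
    g=back(n,uv,z);c=W(p,[.005,-.048,.061])[0];d=g-c;print(n,g,c,np.linalg.norm(d[:2]),"cam angle",-(np.arctan2(d[1],d[0])-p[2]))
for nm,n,uv,z in(("sink","top",np.array((415,503))/3.5+[250,170],.023),("vial","top",np.array((452,172))/3.5+[250,170],.042),("pot","top",np.array((192,80))/3.5+[250,170],.039)):
    g=back(n,uv,z)[:2]-p[:2];c,s=np.cos(p[2]),np.sin(p[2]);print(nm,g[0]*c+g[1]*s,-g[0]*s+g[1]*c)
pl=W(p,[-.107,.02,.05]);print(pl,bot.read_state()["time_s"])
for n,uv in(("top",(155,460)),):print(back(n,np.array(uv)/3.5+[250,170],.072))
E
```

```text
[ 0.55929848  0.24331433 -0.16226131] -9.296887991712637 [-0.4 -0.7  0.5 -0.2  0.  -0.3  0.1 -0.7  0.7 -0.7 -0.  -0.4 -1.2 -0.5
 -1.3  0.6  0.8 -1.3 -0.9  0.3  0.4  1.1  0.1  0.5]
[ 0.55826434  0.2436311  -0.1611667 ] -9.23417189325988 [-0.6 -0.2  0.3  0.2 -0.   0.2 -0.  -0.1  0.5 -0.2 -0.2  0.1 -0.  -0.
 -0.   0.   0.  -0.  -0.   0.  -0.   0.  -0.   0. ]
[ 0.55992434  0.24325271 -0.16297707] -9.33789852872857 [-0.  -0.   0.  -0.   0.  -0.   0.  -0.   0.  -0.   0.  -0.  -0.8 -0.7
 -1.   0.3  1.1 -1.4 -0.5  0.2  0.7  0.9  0.4  0.3]
top [0.50125095 0.15799742 0.061     ] [0.55647839 0.19513708 0.061     ] 0.06655392150851128 cam angle 2.3873111265072957
scene [0.50368693 0.15833054 0.061     ] [0.55647839 0.19513708 0.061     ] 0.06435572882391659 cam angle 2.370482872407626
sink -0.08015330167140856 -0.1216910146924488
vial 0.102674567992846 -0.11613008746687051
pot 0.13393084850659176 0.035518559780350754
[[0.45693498 0.28033749 0.05      ]] 1.5
[0.48212658 0.27607788 0.072     ]
```

```bash
cat >> h.py <<'E'
def plan(target,yawy,n,claw,st=None):
    s=bot.read_state();P=s["position"].copy();y=np.degrees(np.arctan2(s["tcp_rot"][1,1],s["tcp_rot"][0,1]))
    if st is not None:P,y=np.array(st[0],float),st[1]
    dy=(yawy-y+180)%360-180
    out=[]
    tgt=np.array(target,float)
    for i in range(n):
        d=(tgt-P)/(n-i);a=np.radians(y)
        ey=np.array([np.cos(a),np.sin(a),0]);ex=np.array([-np.sin(a),np.cos(a),0])
        sh=[round(1e3*float(d@ex)),round(1e3*float(d@ey)),round(-1e3*float(d[2]))]
        if n<=3: sh=[round(1e3*float(d@ex),1),round(1e3*float(d@ey),1),round(-1e3*float(d[2]),1)]
        t=-round(((yawy-y+180)%360-180)/(n-i),1)
        P=P+1e-3*(sh[0]*ex+sh[1]*ey+sh[2]*np.array([0,0,-1]));y-=t
        out.append([claw,sh,t])
    for k in range(0,n,5):print(out[k:k+5])
    return P,y
def where(p=None):
    s=bot.read_state();p=np.load("pose.npy");g=s["position"][:2]-p[:2];c,q=np.cos(p[2]),np.sin(p[2])
    print("t",s["time_s"],"world",s["position"].round(4),"tester",np.round([g[0]*c+g[1]*q,-g[0]*q+g[1]*c],4),"yawy",np.degrees(np.arctan2(s["tcp_rot"][1,1],s["tcp_rot"][0,1])).round(1),"F",s["force"].round(1),"op",round(s["opening"],3),"q",s["joint_positions"].round(0))
E
python3 - <<'E'
from h import *
# black box clearance
for uv in((410,383),(440,340),(520,265)):print(back("scene",uv,.1))
print(plan([.5005,.1575,.12],-56,14,.5))
E
```

```text
[0.48785033 0.01917002 0.1       ]
[0.55490048 0.03661915 0.1       ]
[0.72051219 0.0496356  0.1       ]
[[0.5, [-31, -24, 7], np.float64(9.3)], [0.5, [-35, -19, 7], np.float64(9.3)], [0.5, [-38, -13, 7], np.float64(9.3)], [0.5, [-39, -7, 7], np.float64(9.3)], [0.5, [-40, 0, 7], np.float64(9.3)]]
[[0.5, [-39, 6, 8], np.float64(9.3)], [0.5, [-38, 12, 7], np.float64(9.3)], [0.5, [-35, 18, 8], np.float64(9.3)], [0.5, [-32, 24, 7], np.float64(9.3)], [0.5, [-27, 29, 8], np.float64(9.3)]]
[[0.5, [-22, 33, 7], np.float64(9.4)], [0.5, [-17, 36, 8], np.float64(9.3)], [0.5, [-11, 38, 7], np.float64(9.4)], [0.5, [-5, 39, 8], np.float64(9.3)]]
(array([0.50036489, 0.15723514, 0.11956045]), np.float64(-55.97237898103387))
```

Emit:
{"op": "servo_tool", "data": {
  "increments": [
    [0.5, [-31, -24, 7], 9.3],
    [0.5, [-35, -19, 7], 9.3],
    [0.5, [-38, -13, 7], 9.3],
    [0.5, [-39, -7, 7], 9.3],
    [0.5, [-40, 0, 7], 9.3]
  ]
}}

```text
time_s: 2.12
position: [0.2875, 0.4419, 0.1875]
tcp_rot: [[-0.464, 0.886, 0.0], [0.886, 0.464, 0.0], [0.0, 0.001, -1.0]]
force: [0.8, -0.4, -0.0]
opening: 0.544
```

Emit:
{"op": "servo_tool", "data": {
  "increments": [
    [0.5, [-39, 6, 8], 9.3],
    [0.5, [-38, 12, 7], 9.3],
    [0.5, [-35, 18, 8], 9.3],
    [0.5, [-32, 24, 7], 9.3],
    [0.5, [-27, 29, 8], 9.3]
  ]
}}

```text
time_s: 2.75
position: [0.4066, 0.2831, 0.1496]
tcp_rot: [[0.324, 0.946, 0.001], [0.946, -0.324, 0.0], [0.001, 0.001, -1.0]]
force: [0.3, 0.7, -0.5]
opening: 0.502
```

Emit:
{"op": "servo_tool", "data": {
  "increments": [
    [0.5, [-22, 33, 7], 9.4],
    [0.5, [-17, 36, 8], 9.3],
    [0.5, [-11, 38, 7], 9.4],
    [0.5, [-5, 39, 8], 9.3],
    [0.5, [0, 0, 0], 0]
  ]
}}

```text
time_s: 3.38
position: [0.5025, 0.1552, 0.1193]
tcp_rot: [[0.831, 0.556, 0.001], [0.556, -0.831, -0.0], [0.001, 0.001, -1.0]]
force: [-0.1, 1.0, 0.5]
opening: 0.5
```

Run:
```python
from h import *
import cv2
where()
plan([.5005,.1575,.12],-56,1,.5)
s=bot.read_state();im,d=bot.capture("wrist")
c=bot.camera_info("wrist");M=c["mount"]
# predicted grip
G=np.array([.5005,.1575,.061]);X=s["tcp_rot"].T@(G-s["position"]);X=M[:3,:3].T@(X-M[:3,3]);q=c["K"]@X;q=q[:2]/q[2];print(q)
cv2.drawMarker(im,(int(q[0]),int(q[1])),(0,0,255),0,20)
cv2.imwrite("pics/w1.png",im);print(bot.find_in("wrist","lever_end"))
```

```text
t 3.375 world [0.5025 0.1552 0.1193] tester [-0.0418 -0.0961] yawy -56.2 F [-0.1  1.   0.5] op 0.5 q [  5.  31. 102.  -0.  47.  61.]
[[0.5, [-0.4, -3.1, -0.7], np.float64(-0.2)]]
[314.5597309 257.5729289]
[{'bbox': [274.9, 122.6, 359.8, 266.6], 'p': 0.68}]
```

View pics/w1.png

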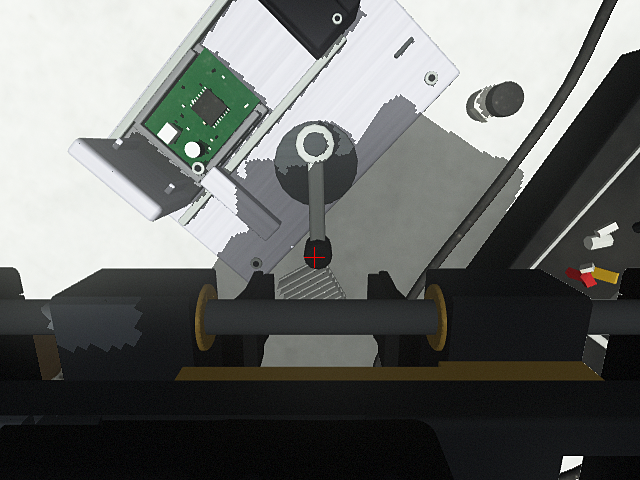

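```bash
cat >> h.py <<'E'
def wback(uv,z,s):
    c=bot.camera_info("wrist");M=c["mount"];R=s["tcp_rot"];r=R@M[:3,:3]@np.linalg.inv(c["K"])@np.array([uv[0],uv[1],1.]);o=R@M[:3,3]+s["position"]
    return o+r*(z-o[2])/r[2]
E
python3 - <<'E'
from h import *
s=bot.read_state()
a=wback((315,144),.056,s);b=wback((317,253.5),.061,s);print(a,b,np.linalg.norm((b-a)[:2]),np.degrees(np.arctan2(*(b-a)[1::-1])))
i=wback((404,47),.014,s);print(i,np.degrees(np.arctan2(*(i-a)[1::-1])),np.linalg.norm((i-a)[:2]))
print(plan([b[0],b[1],.048],-56,2,.5))
E
```

```text
[0.55487753 0.19734985 0.056     ] [0.50084923 0.15960493 0.061     ] 0.06590702756394701 -145.06131708527772
[0.63870428 0.18374679 0.014     ] -9.21737205220883 0.08492330657612707
[[0.5, [1.0, -0.8, 35.7], np.float64(0.0)], [0.5, [1.1, -0.8, 35.8], np.float64(0.0)]]
(array([0.50089265, 0.15959589, 0.0479656 ]), np.float64(-55.96915537930373))
```

Emit:
{"op": "servo_tool", "data": {
  "increments": [
    [0.5, [0, -1, 36], 0],
    [0.5, [0, -1, 35], 0],
    [0.7, [0, 0, 0], 0],
    [0.7, [0, 0, 0], 0]
  ]
}}

```text
time_s: 3.98
position: [0.4993, 0.1597, 0.0495]
tcp_rot: [[0.828, 0.561, 0.001], [0.561, -0.828, 0.0], [0.001, 0.0, -1.0]]
force: [-0.4, -0.8, -0.5]
opening: 0.36
```

Run:
```python
from h import *
import cv2
where();im,d=bot.capture("wrist");cv2.imwrite("pics/w2.png",im)
```

```text
t 3.975 world [0.4993 0.1597 0.0495] tester [-0.0457 -0.0923] yawy -55.9 F [-0.4 -0.8 -0.5] op 0.36 q [  6.  38. 104.   0.  37.  61.]
```

View pics/w2.png

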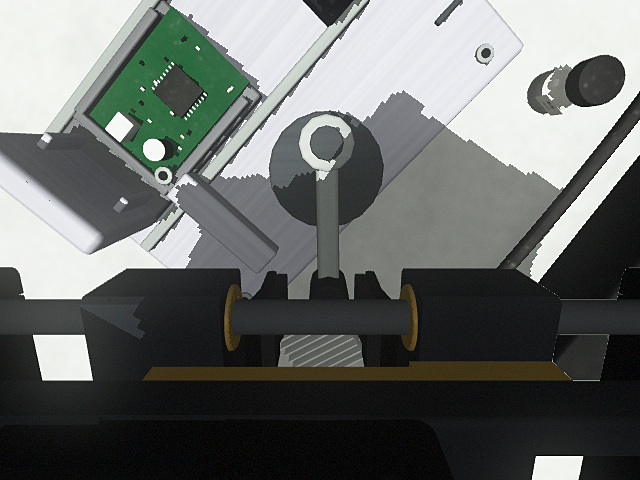

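The image shows the grip at (328, 290) between both fingers at (272) and (368). I'll start the arc now.

Emit:
{"op": "servo_tool", "data": {
  "increments": [
    [0.72, [1, 12, 0], -10],
    [0.72, [1, 12, 0], -10],
    [0.72, [1, 12, 0], -10],
    [0.72, [1, 12, 0], -10],
    [0.72, [0, 0, 0], 0]
  ]
}}

```text
time_s: 4.65
position: [0.5378, 0.1308, 0.0499]
tcp_rot: [[0.277, 0.961, 0.002], [0.961, -0.277, -0.0], [0.0, 0.001, -1.0]]
force: [-1.4, -0.3, 0.5]
opening: 0.281
```

Run:
```python
from h import *
import cv2
where();im,d=bot.capture("wrist");cv2.imwrite("pics/w3.png",im)
piv=np.array([.5557,.196]);v=bot.read_state()["position"][:2]-piv;print(np.linalg.norm(v),np.degrees(np.arctan2(v[1],v[0])))
```

```text
t 4.65 world [0.5378 0.1308 0.0499] tester [-0.0031 -0.1145] yawy -16.1 F [-1.4 -0.3  0.5] op 0.281 q [  2.  40. 100.  -0.  40.  18.]
0.06741818434658829 -105.39108000670588
```

View pics/w3.png

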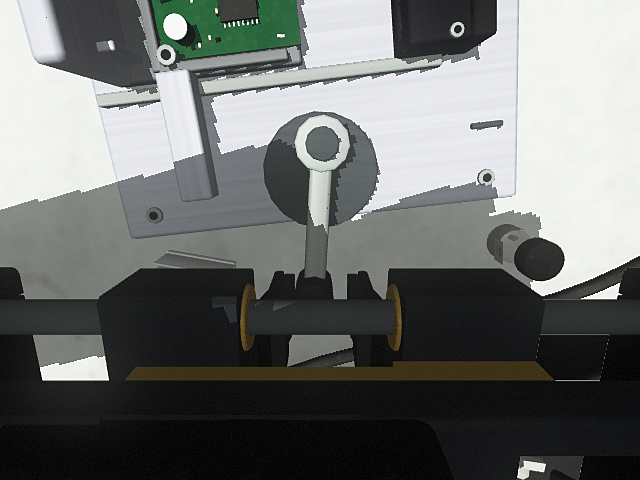

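Emit:
{"op": "servo_tool", "data": {
  "increments": [
    [0.72, [1, 12, 0], -10],
    [0.72, [1, 12, 0], -10],
    [0.72, [1, 12, 0], -10],
    [0.72, [1, 12, 0], -10],
    [0.72, [1, 12, 0], -10]
  ]
}}

```text
time_s: 5.32
position: [0.594, 0.1392, 0.0491]
tcp_rot: [[-0.563, 0.827, -0.002], [0.827, 0.563, -0.002], [-0.0, -0.003, -1.0]]
force: [-1.8, -3.2, 0.8]
opening: 0.281
```

Run:
```python
from h import *
where()
piv=np.array([.5557,.196]);v=bot.read_state()["position"][:2]-piv;print(np.linalg.norm(v),np.degrees(np.arctan2(v[1],v[0])))
```

```text
t 5.325 world [0.594  0.1392 0.0491] tester [ 0.0511 -0.0972] yawy 34.2 F [-1.8 -3.2  0.8] op 0.281 q [  3.  42.  91.  -0.  46. -31.]
0.06853862357236293 -56.03500691753648
```

Emit:
{"op": "servo_tool", "data": {
  "increments": [
    [0.72, [1, 12, 0], -10],
    [0.72, [1, 12, 0], -10],
    [0.72, [1, 12, 0], -10],
    [0.72, [1, 11, 0], -10],
    [0.72, [0, 6, 0], -5]
  ]
}}

```text
time_s: 5.95
position: [0.6238, 0.1826, 0.0492]
tcp_rot: [[-0.982, 0.189, -0.0], [0.189, 0.982, -0.002], [-0.0, -0.002, -1.0]]
force: [-1.6, -3.0, 0.8]
opening: 0.276
```

Emit:
{"op": "servo_tool", "data": {
  "increments": [
    [0.72, [0, 2, 0], -2],
    [0.72, [0, 0, 0], 0]
  ]
}}

```text
time_s: 6.2
position: [0.6245, 0.1848, 0.049]
tcp_rot: [[-0.988, 0.158, 0.0], [0.158, 0.988, -0.0], [-0.001, -0.0, -1.0]]
force: [-1.6, -1.7, 0.4]
opening: 0.283
```

Run:
```python
from h import *
import cv2
where();im,d=bot.capture("wrist");cv2.imwrite("pics/w4.png",im)
piv=np.array([.5557,.196]);v=bot.read_state()["position"][:2]-piv;print(np.linalg.norm(v),np.degrees(np.arctan2(v[1],v[0])))
```

```text
t 6.2 world [0.6245 0.1848 0.049 ] tester [ 0.0738 -0.0472] yawy 80.9 F [-1.6 -1.7  0.4] op 0.283 q [  7.  45.  85.  -0.  50. -74.]
0.06981739847089864 -9.26435407490881
```

View pics/w4.png

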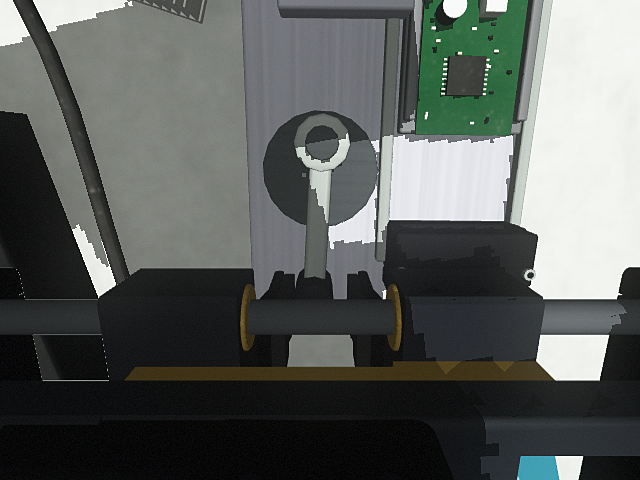

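Emit:
{"op": "servo_tool", "data": {
  "increments": [
    [0.72, [0, 2, 0], 0],
    [0.72, [0, -2, 0], 0],
    [0.6, [0, -1, 0], 0],
    [0.6, [0, 0, -35], 0],
    [0.6, [0, 0, -45], 0]
  ]
}}

```text
time_s: 6.88
position: [0.6237, 0.184, 0.128]
tcp_rot: [[-0.988, 0.156, -0.003], [0.156, 0.988, 0.0], [0.003, -0.0, -1.0]]
force: [0.4, 0.8, 0.1]
opening: 0.398
```

Run:
```python
from h import *
import cv2
where();s=bot.read_state()
for n in("wrist","top"):
    im,d=bot.capture(n);cv2.imwrite(f"pics/{n}5.png",im)
p=np.load("pose.npy")
print(plan(list(W(p,[-.115,.02,.12])[0]),80.7,5,1))
```

```text
t 6.875 world [0.6237 0.184  0.128 ] tester [ 0.0731 -0.0481] yawy 81.0 F [0.4 0.8 0.1] op 0.398 q [  7.  38.  83.   0.  59. -74.]
[[1, [39, 14, 3], np.float64(0.1)], [1, [38, 13, 3], np.float64(0.1)], [1, [39, 13, 3], np.float64(0.0)], [1, [38, 14, 2], np.float64(0.1)], [1, [39, 13, 3], np.float64(0.0)]]
(array([0.44874759, 0.28155205, 0.11997873]), np.float64(80.71543527503033))
```

View pics/wrist5.png

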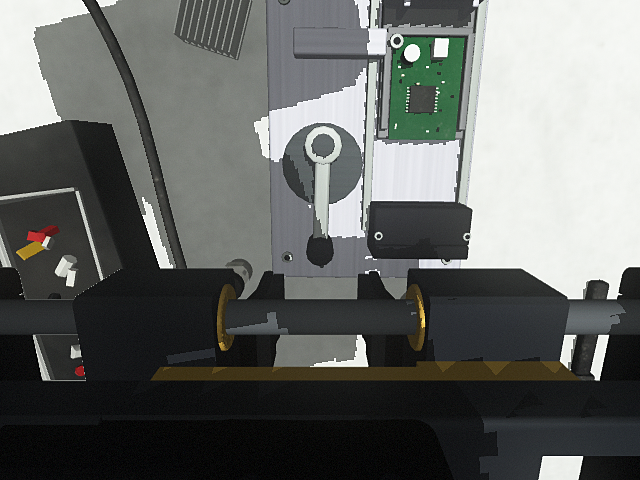

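Lever is in line with the tester's x axis: hub is at (322,144) and grip at (319,250). Next is moving behind the push plate.

Emit:
{"op": "servo_tool", "data": {
  "increments": [
    [1, [39, 14, 3], 0],
    [1, [38, 13, 3], 0],
    [1, [39, 13, 3], 0],
    [1, [38, 14, 2], 0],
    [1, [39, 13, 3], 0]
  ]
}}

```text
time_s: 7.6
position: [0.4432, 0.2809, 0.1142]
tcp_rot: [[-0.988, 0.157, 0.0], [0.157, 0.988, 0.001], [-0.0, 0.001, -1.0]]
force: [-0.8, 0.8, -0.2]
opening: 0.015
```

Emit:
{"op": "servo_tool", "data": {
  "increments": [
    [1, [0, 0, 0], 0]
  ]
}}

```text
time_s: 7.72
position: [0.4403, 0.2809, 0.1138]
tcp_rot: [[-0.988, 0.153, -0.004], [0.153, 0.988, -0.001], [0.004, -0.001, -1.0]]
force: [0.0, -1.0, 0.1]
opening: 0.007
```

Run:
```python
from h import *
import cv2
where();s=bot.read_state()
for n in("wrist","scene"):
    im,d=bot.capture(n);cv2.imwrite(f"pics/{n}6.png",im)
p=np.load("pose.npy")
print(plan(list(W(p,[-.118,.02,.047])[0]),80.7,2,1))
```

```text
t 7.725 world [0.4403 0.2809 0.1138] tester [-0.1235  0.0178] yawy 81.2 F [ 0.  -1.   0.1] op 0.007 q [ 20.  32. 102.   0.  46. -61.]
[[1, [-0.6, 0.9, 33.7], np.float64(0.2)], [1, [-0.5, 0.9, 33.8], np.float64(0.2)]]
(array([0.446052  , 0.28216815, 0.04695824]), np.float64(80.67357418272577))
```

View pics/wrist6.png

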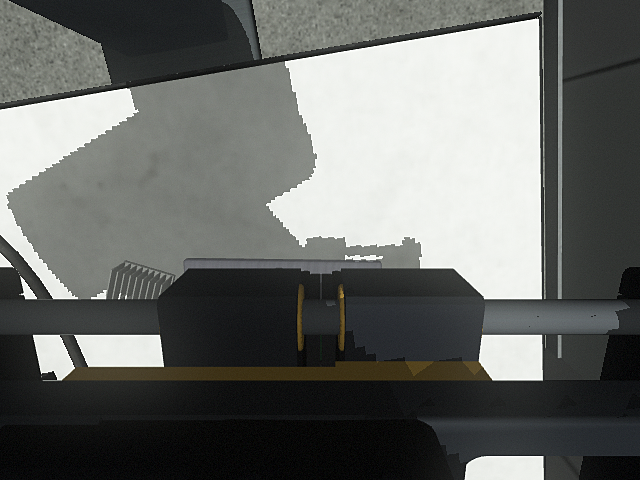

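View pics/scene6.png

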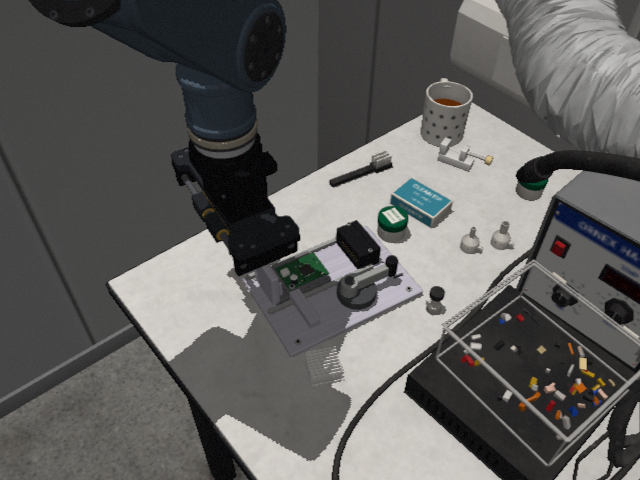

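Emit:
{"op": "servo_tool", "data": {
  "increments": [
    [1, [0, 1, 34], 0],
    [1, [0, 1, 33], 0],
    [1, [0, 0, 0], 0]
  ]
}}

```text
time_s: 8.2
position: [0.4445, 0.2811, 0.0456]
tcp_rot: [[-0.988, 0.157, -0.003], [0.157, 0.988, -0.001], [0.003, -0.002, -1.0]]
force: [-0.3, -0.3, 1.0]
opening: 0.004
```

Emit:
{"op": "servo_tool", "data": {
  "increments": [
    [1, [-7, 0, 0], 0],
    [1, [-7, 0, 0], 0],
    [1, [-6, 0, 0], 0],
    [1, [-5, 0, 0], 0],
    [1, [-5, 0, 0], 0]
  ]
}}

```text
time_s: 8.82
position: [0.4739, 0.2773, 0.0478]
tcp_rot: [[-0.988, 0.156, -0.001], [0.156, 0.988, -0.0], [0.001, -0.0, -1.0]]
force: [-2.4, 0.2, 1.7]
opening: 0.003
```

Run:
```python
from h import *
import cv2
where()
im,d=bot.capture("scene");im=cv2.resize(im[200:380,150:450],None,fx=2.5,fy=2.5);cv2.imwrite(f"pics/scene7.png",im)
```

```text
t 8.825 world [0.4739 0.2773 0.0478] tester [-0.0897  0.0198] yawy 81.0 F [-2.4  0.2  1.7] op 0.003 q [ 19.  40. 101.   0.  40. -62.]
```

View pics/scene7.png

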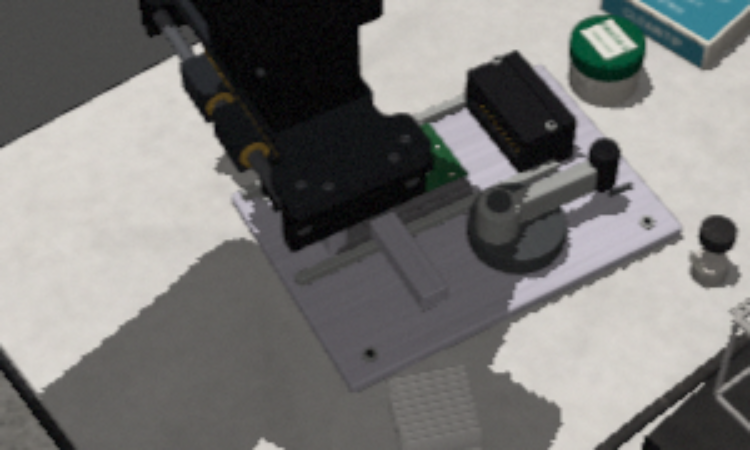

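Emit:
{"op": "servo_tool", "data": {
  "increments": [
    [1, [-6, 0, 0], 0],
    [1, [-6, 0, 0], 0],
    [1, [-6, 0, 0], 0],
    [1, [-5, 0, 0], 0],
    [1, [-4, 0, 0], 0]
  ]
}}

```text
time_s: 9.5
position: [0.5001, 0.2729, 0.0473]
tcp_rot: [[-0.988, 0.157, -0.003], [0.157, 0.988, -0.0], [0.003, -0.001, -1.0]]
force: [-8.6, 2.8, 5.4]
opening: 0.003
```

Emit:
{"op": "servo_tool", "data": {
  "increments": [
    [1, [-3, 0, 0], 0],
    [1, [0, 0, 0], 0]
  ]
}}

```text
time_s: 9.75
position: [0.5, 0.2729, 0.0474]
tcp_rot: [[-0.988, 0.157, -0.008], [0.157, 0.988, -0.0], [0.008, -0.002, -1.0]]
force: [-8.7, 1.8, 5.6]
opening: 0.0
```

Run:
```python
from h import *
where()
```

```text
t 9.75 world [0.5    0.2729 0.0474] tester [-0.0633  0.0197] yawy 81.0 F [-8.7  1.8  5.6] op 0.0 q [ 17.  41.  97.   0.  42. -64.]
```

Emit:
{"op": "servo_tool", "data": {
  "increments": [
    [1, [-3, 0, 0], 0],
    [1, [-3, 0, 0], 0],
    [1, [0, 0, 0], 0]
  ]
}}

```text
time_s: 10.12
position: [0.5, 0.2728, 0.0473]
tcp_rot: [[-0.987, 0.157, -0.019], [0.157, 0.988, -0.0], [0.019, -0.003, -1.0]]
force: [-18.3, 6.4, 13.1]
opening: 0.008
```

Run:
```python
from h import *
import cv2
where()
im,d=bot.capture("scene");im=cv2.resize(im[200:380,150:450],None,fx=2.5,fy=2.5);cv2.imwrite(f"pics/scene8.png",im)
```

```text
t 10.125 world [0.5    0.2728 0.0473] tester [-0.0633  0.0195] yawy 80.9 F [-18.3   6.4  13.1] op 0.008 q [ 17.  41.  97.   0.  43. -64.]
```

View pics/scene8.png

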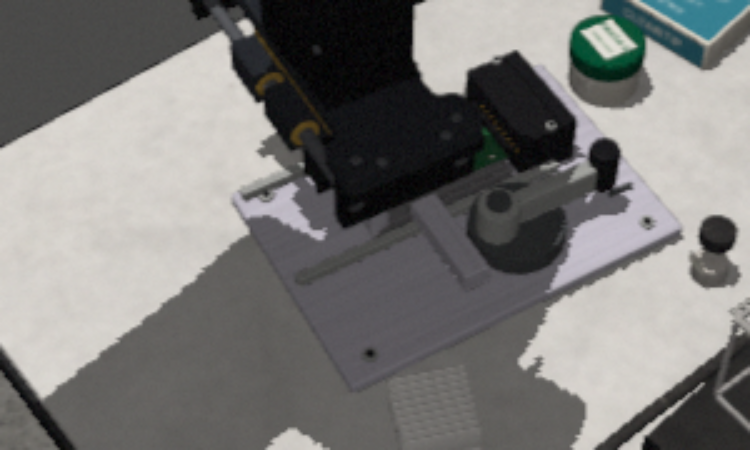

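Emit:
{"op": "servo_tool", "data": {
  "increments": [
    [1, [8, 0, 0], 0],
    [1, [12, 0, 0], 0],
    [1, [30, 0, -20], 0],
    [1, [20, 0, -50], 0],
    [1, [10, 0, -50], 0]
  ]
}}

```text
time_s: 10.8
position: [0.4304, 0.2845, 0.1686]
tcp_rot: [[-0.988, 0.156, 0.001], [0.156, 0.988, 0.0], [-0.001, 0.0, -1.0]]
force: [1.1, 0.7, -0.1]
opening: 0.004
```

Emit:
{"op": "servo_tool", "data": {
  "increments": [
    [1, [0, 50, -20], 0],
    [1, [0, 50, -20], 0],
    [1, [0, 50, 0], 0],
    [1, [0, 40, 0], 0],
    [1, [0, 0, 0], 0]
  ]
}}

```text
time_s: 11.42
position: [0.4615, 0.4751, 0.2076]
tcp_rot: [[-0.988, 0.153, 0.004], [0.153, 0.988, 0.003], [-0.003, 0.003, -1.0]]
force: [0.2, -0.9, 0.1]
opening: 0.007
```

Run:
```python
from h import *
import cv2
where()
im,d=bot.capture("scene");im=cv2.resize(im[190:400,220:470],None,fx=2.8,fy=2.8,interpolation=2);cv2.imwrite(f"pics/sc9.png",im)
im,d=bot.capture("top");im=cv2.resize(im[170:340,250:410],None,fx=3.5,fy=3.5,interpolation=2);cv2.imwrite(f"pics/tc9.png",im)
```

```text
t 11.425 world [0.4615 0.4751 0.2076] tester [-0.1339  0.2129] yawy 81.2 F [ 0.2 -0.9  0.1] op 0.007 q [ 36.  34.  77.   0.  68. -45.]
```

View pics/sc9.png

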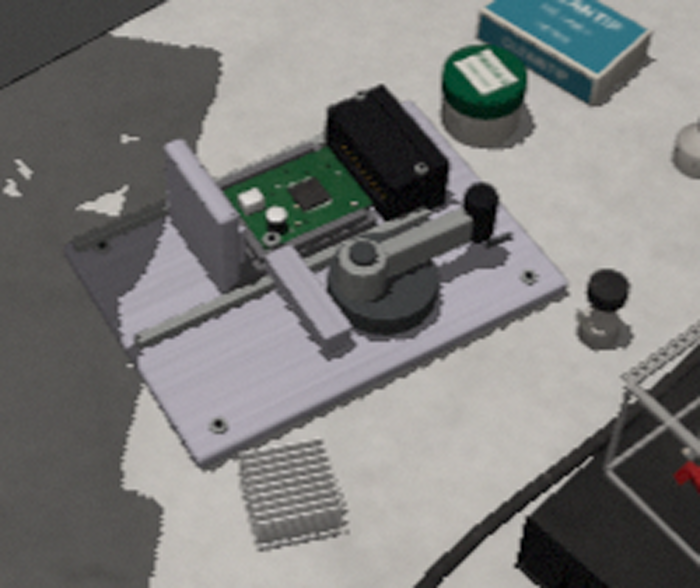

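View pics/tc9.png

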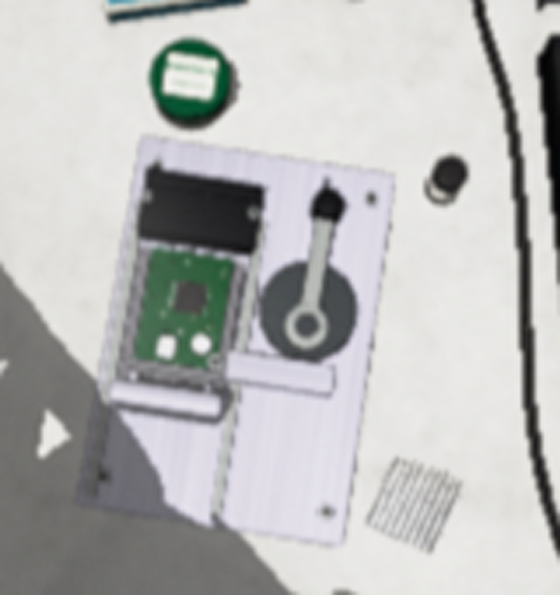

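Run:
```python
from h import *
import cv2
p=np.load("pose.npy")
for n,f0,f1,off,sc,boxes in (("top","tc","tc9",(250,170),3.5,[((148,335,215,435),.03),((245,425,320,468),.031)]),("scene","sc","sc9",(220,190),2.8,[((168,195,290,265),.03),((205,290,270,380),.025)])):
    a=cv2.imread(f"pics/{f0}.png");b=cv2.imread(f"pics/{f1}.png")
    for (x0,y0,x1,y1),z in boxes:
        r=cv2.matchTemplate(b,a[y0:y1,x0:x1],cv2.TM_CCOEFF_NORMED);_,v,_,m=cv2.minMaxLoc(r)
        c0=np.array([(x0+x1)/2,(y0+y1)/2]);c1=c0+np.array(m)-[x0,y0]
        A=back(n,c0/sc+off,z);B=back(n,c1/sc+off,z);d=(B-A)[:2]
        c,s=np.cos(p[2]),np.sin(p[2]);print(n,v,"travel mm",1e3*(d[0]*c+d[1]*s),1e3*(-d[0]*s+d[1]*c))
for n,h,g,sc,off in(("top",(306,325),(327,203),3.5,(250,170)),("scene",(363,253),(482,193),2.8,(220,190))):
    a=back(n,np.array(h)/sc+off,.056);b=back(n,np.array(g)/sc+off,.061);d=b-a;print(n,"cam",p[2]-np.arctan2(d[1],d[0]))
```

```text
top 0.9849632382392883 travel mm 40.5219558864236 -0.22111354083130616
top 0.7939707040786743 travel mm 16.54113283966592 64.49329342476275
scene 0.893326997756958 travel mm 40.599678733064636 -0.11448054479524378
scene 0.6695184111595154 travel mm 39.82086821008805 -0.49118114352051867
top cam 0.022499154883692363
scene cam 0.004942797851451658
```

Three of the four travel measurements come out between 39.8 and 40.6 mm, and the cam is at about 0.01 rad. The fourth was a bad template match (score 0.79) with a 64 mm sideways shift, so I'm leaving it out. The arm is clear of everything.

Run:
```python
from rig import bot
print(bot.hand_in())
```

```text
the job is handed in; nothing more can be done
None
```

The board is seated: I turned the cam to its low point first, then pushed the slide home. I handed the job in at about 11.5 s of the 43 s allowed; the hand-in reports no verdict.

**What I did:** I straddled the lever's grip loosely with the fingers and swung it round from about 2.38 rad to the index mark. Then I went behind the upright plate with the fingers shut and pushed it forward until it hit a hard stop. The force on the tool peaked at about 23 N. Finally I backed off and moved clear to the left.

**Last checks:**
- **Cam:** 0.005 rad (scene camera) and 0.022 rad (top camera), against a limit of 0.35.
- **Slide travel:** 39.8 to 40.6 mm in three image matches, against 37.5 mm needed.
- **Board and bystanders:** in the final pictures the board lies flat in its nest up against the connector. The paste pot, heat sink and vial look unmoved by eye; I did not measure them.

**Disagreements:**
- A fourth travel match, on the ear in the top picture, gave 16.5 mm. I discarded it because its score was low and it implied a 64 mm sideways shift, which the slide cannot make.
- The plate stopped about 6 mm before the tool position I had predicted. I put this down to my estimates of the face position and finger size, since the three good matches show full travel.

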